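# Stand the stain bottles in their colour-matched holders

### The arm

A 6-joint arm with a two-finger parallel gripper is mounted at the origin on a cart in front of the work surface, level with it; the furniture and walls round the work are solid. World frame = base frame: x ahead of the robot, y to its left, z up, the work surface at z = 0. Lengths are in m, angles in rad, forces in N, time in s.
With the tool pointing down it reaches from about 0.325 to 0.775 m from the base axis. Payload 5.5 kg.
Tool frame: the origin (TCP) lies between the finger pads; the fingertips stand 8 mm ahead of it and the grasp point (between the pads) lies 11 mm behind it (tcp_to_tips is the distance from the TCP to the fingertips, in m); z points along the fingers, y is the line along which they close (so a half turn about z gives the same grasp; the last joint's range is limited). The gripper opens to 88 mm and grips with 3 to 60 N. Pads are 20 mm wide; open, the fingers measure 115 mm over their backs; the gripper's body (75 mm by 178 mm) begins 61 mm behind the grasp point.
Start: joints at [1.259, 0.091, 1.231, -0, 1.82, -0.057], TCP at [0.151, 0.581, 0.231] pointing down, gripper open.
Joint ranges: [-2.87, 2.87], [-0.86, 2.18], [0.17, 2.46], [-1.51, 4.65], [0.06, 2.69], [-2.65, 2.65]. Speed limits (rad/s): [2.57, 2.57, 3.01, 3.14, 3.14, 3.14].

### API

Orientations are given as a unit quaternion [w, x, y, z].
In Python, from bench import * gives the robot as it stands. Calls block until the motion is done:
- move_to(position, orientation): joint-space move of the TCP to a pose.
- move_l(position, speed=0.15, orientation=None): straight line of the TCP; orientation=None keeps the orientation; speed is the mean speed in m/s.
- movej(angles): joint-space move.
- gripper_open() and close(): open the fingers fully, or close them until they stop; the grip force is fixed at half the most.
- hold(seconds).
- inverse_kinematics(position, orientation): joint angles nearest the present ones, or None.
- state(): the state.
- get_image(name): name is "side" or "top"; returns a dict with "frame" (420x560x3 uint8, blue, green, red), "depth" (420x560 float32, m along the optical axis (not along the pixel's ray), 0 where there is no reading), "camera_matrix" (3x3 intrinsics, pixels), "view" (4x4, takes a point from world to camera coordinates). Camera axes: x right, y up, looking along -z (the intrinsics and any distortion apply to the point x, -y, -z); pixel columns grow to the right and rows downward; lengths in m; the calibration is good to about 2 mm. A picture is of the moment at which its call begins.
A pose or a line that the arm cannot do raises IKError and nothing moves.
- job_done(): hands the job in; it is judged then, once.
The state is a dict: "time": time; "joint_pos": joint angles; "dq": joint speeds; "joint_torque": joint torques, N m; "ee_pos": TCP position; "ee_rot": TCP orientation; "ft_force": force on the tool from outside, world axes, zero at the start; "moment": the same for the moment, N m; "finger_gap": finger opening in m; "finger_force": force on a finger pad.
Only numpy, scipy, OpenCV 4.12 (cv2) and the standard library are available. Lean on these libraries where they do the work, as an engineer would, in place of code of your own. Each camera call takes 0.05 s, during which the arm holds its last target. There are 200 camera calls.

### The job

Get the staining place ready: stand the red-, yellow-, green- and black-capped stain bottles each in the weighted holder whose rim has the colour of its cap, down on the floor of the well and let go. Keep the bottles upright all the while, and leave the white bottle and the brown bottle with the pale cap standing where they are.

Things in the scene. Friction and masses are not known exactly. Their poses are not given: they have to be found in the camera images.
- bottle_red: Small round dropper bottle standing upright on the worktop: dark body, pale label, bright red cap; 21 mm diameter, 47 mm tall. Origin at the centre of its underside, z up. About 30 g; the body is 21 mm wide up to about 30 mm above the underside, the cap above it 18 mm wide.
- bottle_yellow: Small round dropper bottle standing upright on the worktop: dark body, pale label, yellow cap; 21 mm diameter, 49 mm tall. Origin at the centre of its underside, z up. About 30 g; the body is 21 mm wide up to about 30 mm above the underside, the cap above it 18 mm wide.
- bottle_green: Small round dropper bottle standing upright on the worktop: pale green body, green cap; 21 mm diameter, 48 mm tall. Origin at the centre of its underside, z up. About 30 g; the body is 21 mm wide up to about 30 mm above the underside, the cap above it 18 mm wide.
- bottle_black: Small round dropper bottle standing upright on the worktop: dark body, pale label, black cap; 21 mm diameter, 49 mm tall. Origin at the centre of its underside, z up. About 30 g; the body is 21 mm wide up to about 30 mm above the underside, the cap above it 18 mm wide.
- bottle_white: Small round dropper bottle standing upright on the worktop: all-white bottle with white cap, 25 mm diameter, 58 mm tall; not part of the job, stays where it is. Origin at the centre of its underside, z up.
- bottle_amber: Small round dropper bottle standing upright on the worktop: dark brown bottle with a pale grey-white cap, 27 mm diameter, 53 mm tall; not part of the job, stays where it is. Origin at the centre of its underside, z up.
- holder_red: Round weighted bottle holder with a red rim, fixed to the worktop: 60 mm outer diameter, 13 mm high, with a round well of 37 mm diameter at the bottom flaring to 42 mm at the rim; the flat floor of the well lies 4 mm above the worktop (9 mm below the rim), so a bottle in it stands up well clear of the rim. Origin at the centre of its underside (worktop height), z up.
- holder_yellow: Round weighted bottle holder with a yellow rim, fixed to the worktop: 60 mm outer diameter, 13 mm high, with a round well of 37 mm diameter at the bottom flaring to 42 mm at the rim; the flat floor of the well lies 4 mm above the worktop (9 mm below the rim), so a bottle in it stands up well clear of the rim. Origin at the centre of its underside (worktop height), z up.
- holder_green: Round weighted bottle holder with a green rim, fixed to the worktop: 60 mm outer diameter, 13 mm high, with a round well of 37 mm diameter at the bottom flaring to 42 mm at the rim; the flat floor of the well lies 4 mm above the worktop (9 mm below the rim), so a bottle in it stands up well clear of the rim. Origin at the centre of its underside (worktop height), z up.
- holder_black: Round weighted bottle holder with a black rim, fixed to the worktop: 60 mm outer diameter, 13 mm high, with a round well of 37 mm diameter at the bottom flaring to 42 mm at the rim; the flat floor of the well lies 4 mm above the worktop (9 mm below the rim), so a bottle in it stands up well clear of the rim. Origin at the centre of its underside (worktop height), z up.

How it is judged:
At the end, for the whole second after the job is handed in: Each of the four coloured bottles stands upright (within 0.12 rad) on the floor of the well of the holder of its cap's colour (underside within 3 mm of the floor's height, axis within 11 mm of the holder's), released and at rest; the white and the brown bottle are within 25 mm of where they stood (horizontal distance between bottle_red and holder_red below 0.011 m and z of bottle_red in the frame of holder_red between 0.001 and 0.007 m and angle between each of bottle_red, bottle_yellow, bottle_green, bottle_black's own z axis and vertical below 0.12 rad and linear speed of each of bottle_red, bottle_yellow, bottle_green, bottle_black below 0.02 m/s and horizontal distance between bottle_yellow and holder_yellow below 0.011 m and z of bottle_yellow in the frame of holder_yellow between 0.001 and 0.007 m and horizontal distance between bottle_green and holder_green below 0.011 m and z of bottle_green in the frame of holder_green between 0.001 and 0.007 m and horizontal distance between bottle_black and holder_black below 0.011 m and z of bottle_black in the frame of holder_black between 0.001 and 0.007 m and distance of each of bottle_white, bottle_amber from where it was at the start of the episode below 0.025 m); the robot touches nothing.
It fails at once if one of the coloured bottles is tipped over (more than 0.7 rad) (angle between any of bottle_red, bottle_yellow, bottle_green, bottle_black's own z axis and vertical above 0.7 rad).
It fails at once if the white or the brown bottle is moved more than 25 mm (distance of any of bottle_white, bottle_amber from where it was at the start of the episode above 0.025 m).
It also fails if it takes over 107 s, if anything falls off the work surface, if the arm or the gripper's body presses on something with over 40 N, if the wrist force passes 120 N, or if a joint passes its speed limit or range.

## Working session

There is one attempt and no reset: what is moved stays moved. The work goes in short steps, each a Python script; the robot and the scene stay as the last script left them, time stands still between calls to the robot, and variables do not carry over. Pictures are saved under pics/ and viewed, at most 14 in all, crops included, and the job is handed in when it is done.

```bash
mkdir -p pics; python3 - <<'E'
from bench import *
import cv2,numpy as np
for n in("top","side"):
    d=get_image(n);cv2.imwrite(f"pics/{n}0.png",d["frame"]);np.savez(f"{n}0.npz",**d)
    print(n,d["camera_matrix"],d["view"],(d["depth"]>0).mean(), [k for k in d])
s=state();print(s["time"],s["ee_pos"],s["ee_rot"],s["finger_gap"])
E
```

```text
top [[379.58433116   0.         278.47863818]
 [  0.         379.58433116 209.46184998]
 [  0.           0.           1.        ]] [[ 0.00572427 -0.99994754  0.00849421  0.00903483]
 [ 0.98099235  0.00726296  0.19391042 -0.51690282]
 [-0.19396194  0.00722276  0.98098246 -0.96563153]
 [ 0.          0.          0.          1.        ]] 0.9960374149659864 ['frame', 'depth', 'camera_matrix', 'view']
side [[422.71230125   0.         281.74005316]
 [  0.         422.71230125 212.26848172]
 [  0.           0.           1.        ]] [[ 0.94681309 -0.32126895 -0.01820004 -0.49520829]
 [ 0.21625122  0.59339268  0.77531964 -0.13568534]
 [-0.23828636 -0.73801856  0.63130676 -0.93092737]
 [ 0.          0.          0.          1.        ]] 0.9958715986394557 ['frame', 'depth', 'camera_matrix', 'view']
0.1 [0.15113808 0.58039149 0.22963517] [-1.67878603e-04  1.27039093e-01  9.91897329e-01 -8.54331136e-04] 0.08786906284790584
```

View pics/top0.png

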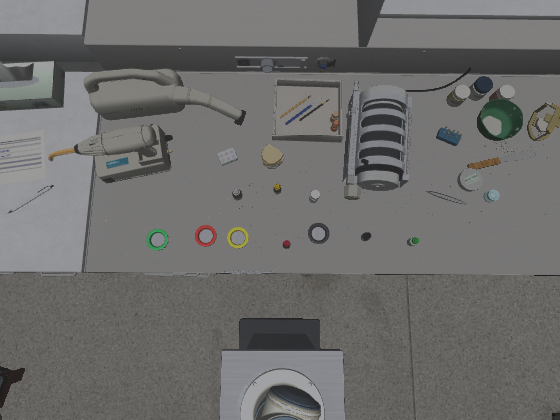

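View pics/side0.png

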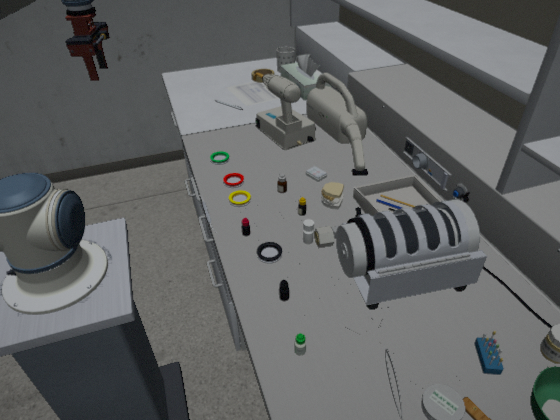

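The top view shows the bottle caps at red (287,244), yellow (278,188), green (414,241), black (366,237), white (315,196) and brown (237,194). The holders are at green (158,239), red (206,236), yellow (238,238) and black (319,233). The side view shows the same things, with cap centres near red (246,222), yellow (302,202), green (300,340) and black (284,288).

```bash
cat > vis.py <<'E'
import numpy as np,cv2
def cloud(d):
    K,V,Z=d["camera_matrix"],d["view"],d["depth"]
    v,u=np.indices(Z.shape)
    p=np.stack([(u-K[0,2])/K[0,0]*Z,-(v-K[1,2])/K[1,1]*Z,-Z],-1)
    return (p-V[:3,3])@V[:3,:3]          # R^T (p-t)
def proj(d,p):
    q=d["view"][:3,:3]@np.array(p)+d["view"][:3,3]
    K=d["camera_matrix"];return np.array([K[0,2]+K[0,0]*q[0]/-q[2],K[1,2]-K[1,1]*q[1]/-q[2]])
E
python3 - <<'E'
from vis import *
T=np.load("top0.npz");S=np.load("side0.npz");cT,cS=cloud(T),cloud(S)
seeds=dict(red=(287,244),yellow=(278,188),green=(414,241),black=(366,237),white=(315,196),amber=(237,194))
def mid(p): return (p.min(0)+p.max(0))/2
for n,(u,v) in seeds.items():
    c0=cT[v,u]
    out=[]
    for c in(cT,cS):
        q=c.reshape(-1,3);m=(np.hypot(*(q[:,:2]-c0[:2]).T)<.025)&(q[:,2]>.008)&(q[:,2]<.08);q=q[m]
        zt=np.percentile(q[:,2],95);t=q[q[:,2]>zt-.006]
        out+= [np.round([*mid(t[:,:2]),zt],4),len(t),np.round(q.min(0),3),np.round(q.max(0),3)]
    print(n,*out)
hs=dict(green=(158,239),red=(206,236),yellow=(238,238),black=(319,233))
for n,(u,v) in hs.items():
    c0=cT[v,u];out=[c0.round(4)]
    for c in(cT,cS):
        q=c.reshape(-1,3);m=(np.hypot(*(q[:,:2]-c0[:2]).T)<.045)&(q[:,2]>.008)&(q[:,2]<.03);q=q[m]
        (cx,cy),r=cv2.minEnclosingCircle((q[:,:2]*1000).astype(np.float32))
        out+=[np.round([cx,cy,r],1),mid(q[:,:2]).round(4),np.median(q[:,2]).round(4),len(q)]
    print(n,*out)
for nm,d,b in(("top",T,(130,170,440,260)),("side",S,(200,140,340,365))):
    x0,y0,x1,y1=b;k=2.58;cv2.imwrite(f"pics/{nm}crop.png",cv2.resize(d["frame"][y0:y1,x0:x1],None,fx=k,fy=k,interpolation=2))
E
```

```text
red [ 0.4275 -0.0094  0.0486] 19 [ 0.417 -0.02   0.01 ] [ 0.436 -0.     0.05 ] [ 0.4276 -0.0132  0.0445] 29 [ 0.417 -0.023  0.009] [ 0.436 -0.007  0.046]
yellow [0.582  0.0168 0.0493] 17 [0.572 0.008 0.01 ] [0.59  0.025 0.05 ] [0.5813 0.013  0.0467] 26 [0.571 0.003 0.008] [0.589 0.021 0.049]
green [ 0.4366 -0.3521  0.0488] 21 [ 0.427 -0.36   0.008] [ 0.447 -0.343  0.05 ] [ 0.4359 -0.3579  0.047 ] 49 [ 0.426 -0.367  0.008] [ 0.447 -0.347  0.05 ]
black [ 0.4503 -0.2245  0.0512] 14 [ 0.44  -0.233  0.013] [ 0.459 -0.216  0.053] [ 0.4497 -0.2306  0.0473] 41 [ 0.439 -0.24   0.008] [ 0.46  -0.221  0.05 ]
white [ 0.5584 -0.0852  0.06  ] 67 [ 0.546 -0.096  0.008] [ 0.57  -0.073  0.062] [ 0.5573 -0.0877  0.0574] 76 [ 0.545 -0.101  0.008] [ 0.569 -0.075  0.059]
amber [0.5661 0.1275 0.0534] 22 [0.553 0.116 0.01 ] [0.577 0.141 0.056] [0.5649 0.1232 0.0504] 20 [0.552 0.111 0.009] [0.579 0.136 0.053]
green [0.4407 0.3432 0.004 ] [439.1 344.3  29.6] [0.4399 0.3447] 0.0123 199 [437.  340.2  31.5] [0.4384 0.3405] 0.0108 98
red [0.4497 0.2113 0.0057] [451.  212.5  29.4] [0.4517 0.2127] 0.0125 191 [451.8 210.2  31.6] [0.4491 0.2102] 0.0107 124
yellow [0.4449 0.1232 0.0048] [446.2 124.2  29.3] [0.4468 0.1239] 0.0124 191 [444.2 120.7  31.1] [0.445 0.12 ] 0.0109 138
black [ 0.4605 -0.1006  0.0034] [459.5 -97.8  29.4] [ 0.4596 -0.0969] 0.0126 190 [459.2 -99.1  30.8] [ 0.4579 -0.0995] 0.0113 215
```

View pics/topcrop.png

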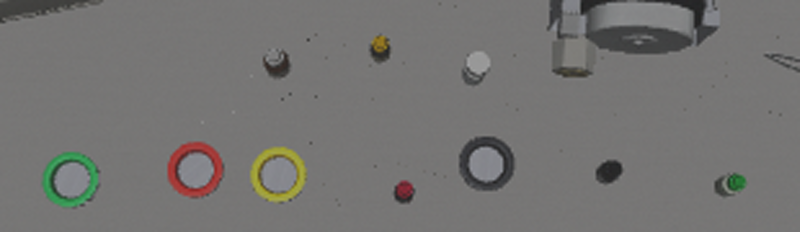

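View pics/sidecrop.png

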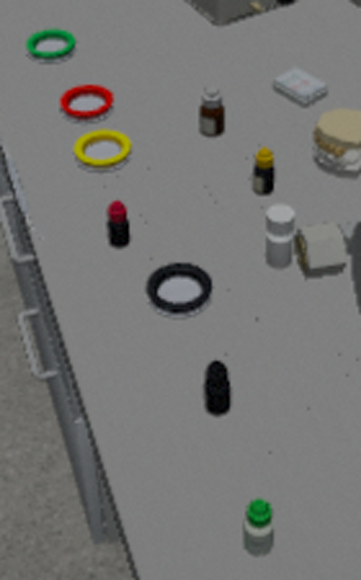

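The crops confirm that the caps and rims are matched to the right colours. The two views agree to 2–6 mm. Measured cap tops are about 45–51 mm high against the stated 47–49 mm, and rims 11–12.5 mm against 13 mm. I'll start with red, gripping the upper body so the fingertips stay above the rim.

```bash
cat > job.py <<'E'
from bench import *
import numpy as np,cv2
Q=[0,0,1,0]; UP=.15
B=dict(red=(.4275,-.0113),yellow=(.5817,.0149),green=(.4363,-.355),black=(.450,-.2275))
H=dict(green=(.4381,.3422),red=(.4508,.2113),yellow=(.4452,.1223),black=(.4593,-.0985))
def pick(n):
    x,y=B[n]; move_to([x,y,UP],Q); move_l([x,y,.021],.1); close()
    s=state(); print(n,"gap",s["finger_gap"],"F",s["finger_force"],s["ee_pos"].round(4) if hasattr(s["ee_pos"],"round") else s["ee_pos"])
    assert .015<s["finger_gap"]<.025
    move_l([x,y,UP],.12)
def place(n):
    x,y=H[n]; move_l([x,y,UP],.2); move_l([x,y,.05],.12); move_l([x,y,.0258],.04)
    s=state(); print("placed",s["ee_pos"],s["ft_force"],s["finger_gap"])
    gripper_open(); hold(.2); move_l([x,y,UP],.12)
    print("t",state()["time"])
def snap(tag):
    for n in("top","side"):
        d=get_image(n);np.savez(f"{n}{tag}.npz",**d);cv2.imwrite(f"pics/{n}{tag}.png",d["frame"])
E
python3 - <<'E'
from job import *
for p in list(B.values())+list(H.values()): print(inverse_kinematics([*p,.15],Q))
pick("red"); snap("1")
E
python3 - <<'E'
import cv2
a=cv2.imread("pics/side1.png")[120:330,180:420]
cv2.imwrite("pics/s1c.png",cv2.resize(a,None,fx=2.8,fy=2.8))
E
```

```text
[-1.06014985e-01 -3.86473215e-01  1.80484128e+00 -4.44089210e-16
  1.72322458e+00 -1.67681131e+00]
[-3.28545281e-02  4.11749590e-02  1.42516714e+00 -4.44089210e-16
  1.67525056e+00 -1.60365085e+00]
[-7.43498649e-01 -1.09739068e-02  1.47783474e+00 -4.44089210e-16
  1.67473183e+00 -2.31429498e+00]
[-5.35561807e-01 -1.69310657e-01  1.62679336e+00 -4.44089210e-16
  1.68410995e+00 -2.10635813e+00]
[ 6.01910447e-01 -2.86728283e-02  1.49530252e+00 -4.44089210e-16
  1.67496296e+00 -9.68885880e-01]
[ 3.69968857e-01 -1.86916550e-01  1.64234550e+00 -4.44089210e-16
  1.68616370e+00 -1.20082747e+00]
[ 1.94385967e-01 -2.88288158e-01  1.72802130e+00 -4.44089210e-16
  1.70185951e+00 -1.37641036e+00]
[-2.83700194e-01 -2.65488744e-01  1.70932235e+00 -4.44089210e-16
  1.69775905e+00 -1.85449652e+00]
red gap 0.019086561409650944 F 30.000763605785323 [ 0.4275 -0.0113  0.021 ]
```

View pics/s1c.png

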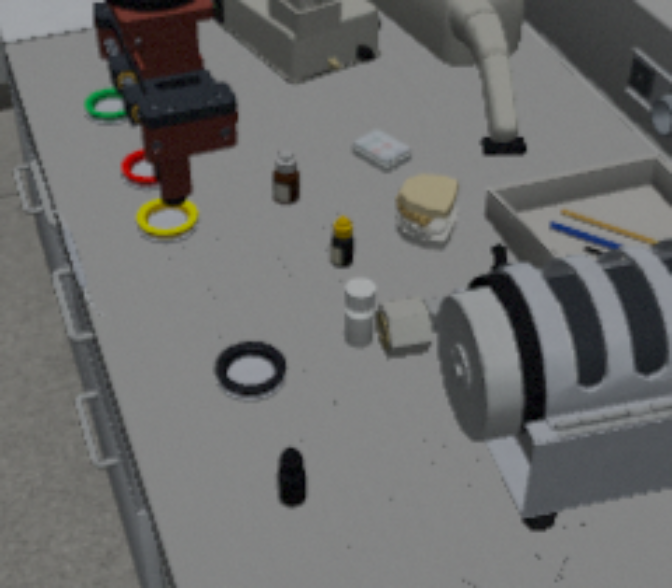

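The side crop shows the gripper at (175,150) with the dark underside of the red bottle just below the fingers at (175,197). The gap reads 19 mm, not 21, so I'll check the bottle's underside in the data before placing.

```bash
python3 - <<'E'
from vis import *
S=np.load("side1.npz");c=cloud(S)
p=proj(S,(.4275,-.0113,.142));print(p)
u,v=p.astype(int)
q=c[v-10:v+22,u-14:u+14].reshape(-1,3);f=S["frame"][v-10:v+22,u-14:u+14].reshape(-1,3)
m=(q[:,2]>.115)&(q[:,2]<.15)
for z in np.arange(.118,.15,.003):
    k=m&(abs(q[:,2]-z)<.0015)
    if k.sum(): print(z.round(3),k.sum(),q[k].min(0).round(4),q[k].max(0).round(4),f[k].mean(0).round())
cv2.imwrite("pics/s1d.png",cv2.resize(S["frame"][v-45:v+30,u-40:u+40],None,fx=7,fy=7,interpolation=2))
E
```

```text
[241.31430567 185.06825181]
0.127 5 [ 0.4191 -0.0228  0.1265] [ 0.4326 -0.0188  0.1282] [ 1. 65. 75.]
0.13 10 [ 0.4174 -0.0244  0.1289] [ 0.4327 -0.0174  0.1313] [ 7. 25. 30.]
0.133 6 [ 0.4157 -0.0225  0.1316] [ 0.4329 -0.0141  0.134 ] [16. 38. 41.]
0.136 2 [ 0.4164 -0.0238  0.1355] [ 0.423  -0.0145  0.1362] [47. 45. 48.]
0.139 4 [ 0.416  -0.0291  0.1376] [0.4198 0.0012 0.14  ] [23. 24. 53.]
0.142 7 [ 0.4162 -0.0312  0.1409] [0.4379 0.001  0.1432] [34. 36. 58.]
0.145 21 [ 0.4146 -0.0335  0.1438] [0.4378 0.0035 0.1463] [24. 28. 46.]
0.148 13 [ 0.4152 -0.0326  0.1466] [ 4.357e-01 -4.000e-04  1.494e-01] [27. 28. 46.]
```

View pics/s1d.png

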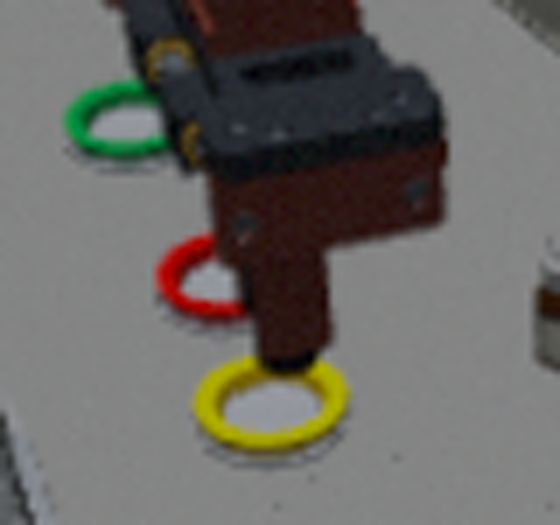

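The bottle hangs upright and centred under the fingers, with its underside at z≈0.128 as expected, so I'll place it.

```bash
python3 - <<'E'
from job import *
place("red"); x,y=B["yellow"]; move_to([x,y,.15],Q); snap("2")
E
cat > chk.py <<'E'
import sys
from vis import *
def chk(tag,names):
    from job import H
    for n in names:
        for v in("top","side"):
            c=cloud(np.load(f"{v}{tag}.npz")).reshape(-1,3)
            q=c[(np.hypot(*(c[:,:2]-H[n]).T)<.027)&(c[:,2]>.022)&(c[:,2]<.07)]
            if len(q)<5: print(n,v,"occluded");continue
            zt=np.percentile(q[:,2],95);t=q[q[:,2]>zt-.006];b=q[q[:,2]<zt-.012]
            print(n,v,"top z",zt.round(4),"offset",((t.min(0)+t.max(0))/2)[:2]-H[n],"low part",((b.min(0)+b.max(0))/2)[:2]-H[n] if len(b) else "")
E
python3 -c "
from chk import *
chk('2',['red'])
a=cv2.imread('pics/side2.png')[130:260,190:340];cv2.imwrite('pics/s2c.png',cv2.resize(a,None,fx=4.5,fy=4.5,interpolation=2))"
```

```text
placed [0.45076772 0.21131127 0.02568996] [ 0.77437351 -0.59622918 -0.06243999] 0.018882203052102992
t 11.8167
red top top z 0.0503 offset [ 0.00058881 -0.000438  ] low part [ 0.00015331 -0.0015776 ]
red side top z 0.0474 offset [-0.00066227 -0.00462221] low part [-0.00023675 -0.00495241]
```

View pics/s2c.png

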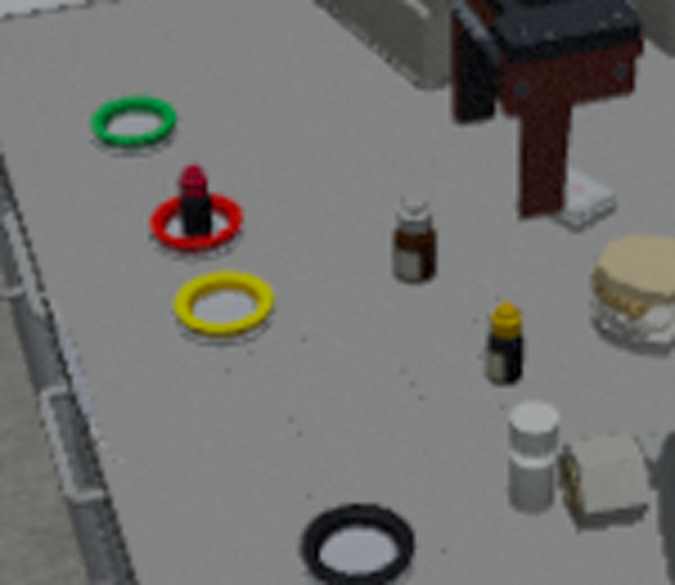

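The red bottle stands upright and centred in the red holder at crop (195,215). Its cap top is about 2–3 mm higher than it was on the worktop, which fits the well floor. I'll do the others the same way.

```bash
python3 - <<'E'
from job import *
for n in("yellow","black","green"): pick(n); place(n)
move_l([.45,.25,.2]) ; move_to([.55,-.25,.25],Q); snap("3")
E
python3 -c "
from chk import *
chk('3',['red','yellow','black','green'])
a=cv2.imread('pics/side3.png')[130:360,190:350];cv2.imwrite('pics/s3c.png',cv2.resize(a,None,fx=2.6,fy=2.6,interpolation=2))"
```

```text
yellow gap 0.01969276104965341 F 29.999927975222818 [0.5817 0.0149 0.021 ]
placed [0.44518648 0.12232598 0.02572612] [0.8213625  0.06988269 0.20878111] 0.01967241425596411
t 22.1
black gap 0.019596323639047487 F 29.992754088743823 [ 0.45   -0.2275  0.021 ]
placed [ 0.45927844 -0.09848289  0.02568131] [0.51114187 0.15748496 0.34918032] 0.019762830656466973
t 32.2
green gap 0.019680057686757266 F 29.97938177447736 [ 0.4363 -0.355   0.021 ]
placed [0.43803619 0.34219365 0.02560973] [0.21486304 0.49112078 0.14349254] 0.019711806477100316
t 44.825
red top top z 0.0517 offset [-0.00085219 -0.00070434] low part [ 6.90952070e-05 -1.45715355e-03]
red side top z 0.0493 offset [-0.00129264 -0.00576298] low part [-0.00042644 -0.00429708]
yellow top top z 0.0542 offset [-0.00039217 -0.00077422] low part [ 0.00056133 -0.00027524]
yellow side top z 0.0518 offset [-0.00081588 -0.0054552 ] low part [-0.00089602 -0.00584135]
black top top z 0.0534 offset [0.0002831  0.00078208] low part [-0.00068255  0.00210231]
black side top z 0.0512 offset [-0.00042659 -0.00350498] low part [-0.00087515 -0.00633396]
green top top z 0.0535 offset [ 0.0023685 -0.0013441] low part [ 0.00127179 -0.00218451]
green side top z 0.0493 offset [ 0.00041731 -0.00610715] low part [ 0.00052015 -0.00619504]
```

View pics/s3c.png

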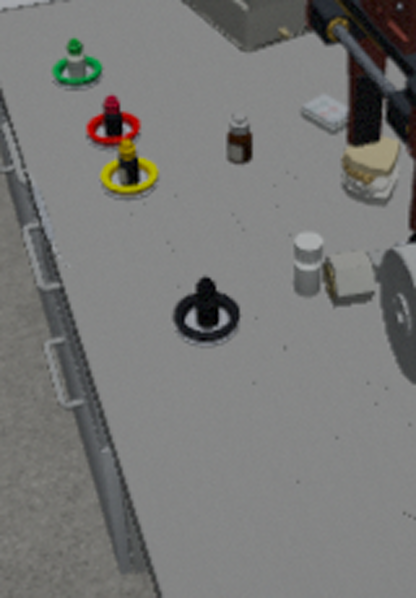

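View pics/top3.png

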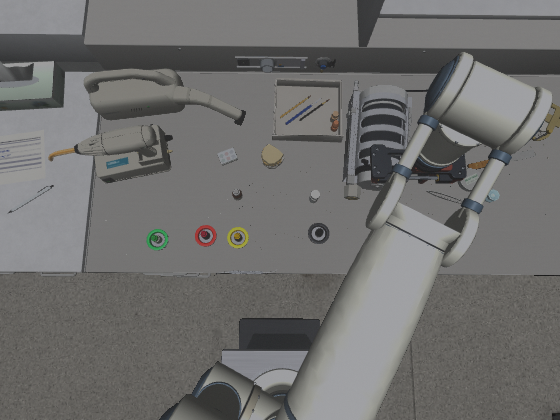

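Both pictures show all four bottles upright and centred in their own holders (top view: 158,239; 206,236; 238,238; 319,233). The white bottle (315,196) and the brown one (237,194) haven't moved. The gripper is hovering near the machine, so I'll raise it clear and hand in.

```bash
python3 - <<'E'
from job import *
print(state()["ft_force"]); move_l([.45,-.3,.3]); hold(.3); print(state()["ft_force"],state()["time"]); print(job_done())
E
```

```text
[-0.17545724  1.1906984   0.7439264 ]
[-0.29047954 -0.46169196 -0.06494809] 48.9
the job is handed in; nothing more can be done
None
```

The red-, yellow-, green- and black-capped bottles each stand upright in the holder of their colour, the white and brown bottles were left where they stood, and the job was handed in at 48.9 s; no verdict was returned.

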